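Stack a jar tray by feel

ROBOT

A 6-joint arm with a two-finger parallel gripper is mounted at the origin on the work surface. World frame = base frame: x ahead of the robot, y to its left, z up, the work surface at z = 0. Lengths are in m, angles in rad, forces in N, time in s.
With the tool pointing down it reaches from about 0.35 to 0.975 m from the base axis. Payload 17.4 kg.
Tool frame: the origin (TCP) lies at the very end of the fingers, on their centre line; the grasp point (between the pads) lies robot.tcp_to_grasp behind it (robot.tcp_to_grasp is the distance from the TCP to the grasp point, in m); z points along the fingers, y is the direction in which the jaws open and shut (so a half turn about z gives the same grasp; the last joint's range is limited). The gripper opens to 85 mm and grips with 20 to 120 N. Pads are 22 mm wide; open, the fingers measure 114 mm over their backs; the gripper's body (76 mm by 85 mm) begins 54 mm behind the grasp point. The pads swing forward as they close: fully open they stand 13 mm farther back than shut.
Start: joints at [-1.188, 0.116, 1.442, -0, 1.584, -0.038], TCP at [0.276, -0.616, 0.206] pointing down, gripper open.
Joint ranges: [-2.83, 2.83], [-0.83, 2.19], [0.07, 2.5], [-1.14, 4.28], [0.01, 3], [-2.97, 2.97]. Speed limits (rad/s): [1.89, 1.89, 2.22, 3.14, 3.14, 3.14].

INTERFACE

Orientations are given as a unit quaternion [x, y, z, w].
In Python, from station import robot, eyes, ticket gives the robot as it stands.
- The arm moves only by the shell command python3 -m crank 'ROWS' [FORCE]. ROWS is JSON, a list that holds one entry, the list of rows, each a list of 7 numbers: the shift along the tool's x, y, z in cm, then the turn, a rotation vector about the tool's x, y, z in rad, then the gripper command: -1 is shut, 1 is fully open, values between are in proportion. In form: [[[tx, ty, tz, rx, ry, rz, claw], ...]]. A call has 1 to 10 rows; each row is the pose to reach, as a shift and turn from the pose commanded when the call began, along the tool's axes at that moment; what a row does not reach only later rows make up. A row lasts 1/12 s, in which the tool goes at most 41.7 mm and 7.16 degrees, less where a joint would pass 70% of its speed; a pose out of reach is approached as far as the arm can. A call with a gripper value outside its range is refused whole. The fingers move at their own pace and stop on an object; FORCE is the grip in N (left out, the last holds). Time passes only in rows, so rows that repeat a pose let the fingers close. It gives the time, the measured TCP pose, the force and the opening at its end, in the units of the state.
- robot.get_state(): the state, without advancing time (a new reading comes with each control period).
- eyes.snapshot(name): name is "scene" or "top" or "wrist"; returns (picture, depth): 400x640x3 uint8, red, green, blue; 400x640 float32, m along the optical axis (not along the pixel's ray), 0 where there is no reading.
- eyes.calibration(name): a dict with "fov_y" (degrees; the focal length in pixels is half the picture's height over the tangent of half this angle, whatever the lens; pixels are square), "cx", "cy" (the principal point, pixels), "eye" and "rotation" of the camera in the world. Camera axes: x right, y down, z forward; pixel columns grow to the right and rows downward; lengths in m; the calibration is good to about 2 mm. A picture is of the moment at which its call begins: read the wrist's pose just before it. calibration takes no time and is no camera call; for the wrist camera it gives the pose at the moment of the call.
- ticket.close_job(): hands the job in, once; it reports no verdict.
The state is a dict: "clock": time; "joints": joint angles; "joint_velocities": joint speeds; "effort": joint torques, N m; "position": TCP position; "ee_rot": TCP orientation; "ft_force": force on the tool from outside, world axes, zero at the start; "moment": the same for the moment, N m; "opening": opening from 0.0 (shut) to 1.0 (fully open).
Only numpy, scipy, OpenCV 4.12 (cv2) and the standard library are available. Lean on these libraries where they do the work, as an engineer would, in place of code of your own. Each camera call takes 0.05 s, during which the arm holds its last target.

TASK

Pick up the white tray of spice jars by its handle and stack it on the tray standing in the steel dock, so that its four corner lugs drop into the lower tray's sockets and it sits fully home and level, then let go. Set it down and feel it in gently, without forcing it, spilling its jars or disturbing the other things on the bench.

Things in the scene. Friction and masses are not known exactly. Their poses are not given: they have to be found in the camera images.
- tray: Upper tray: white plastic, loose on the bench, 200 x 150 mm (its x, y), walls to z = 50 mm, about 0.6 kg with jars. Origin: centre of its underside at the lugs' feet, z up. Four square lugs, 14 x 14 mm and 10 mm long, hang at x = +-82, y = +-57 mm (the floor's underside is at z = 10). It is the same either way round. Yaw within 0.5 rad of the world axes.
- handle (a point): Centre of the upper tray's handle, 114 mm above the tray's origin: a level bar along the tray's x, 132 mm long, 14 mm thick (y), 20 mm tall, on two posts at x = +-60 mm; the room below it between the posts is free down to the jars' lids, 40 mm below this point.
- dock: Fixed steel plate 248 x 198 mm (x, y) with a 22 mm upstand round its edge; origin under its centre on the bench, z up, yaw within 0.3 rad of the world axes. The lower tray (white plastic, 210 x 160 mm) stands in it, square to it. The upper tray's origin is 72 mm above this origin when fully home, 82 mm while its lugs stand on the lower tray's flat top.
- dock_top (a point): Point 82 mm above the dock's origin, level with the lower tray's flat top. The lower tray has play in the dock: its centre lies up to 7 mm from this point along each dock axis, either way, NOT measured: it must be felt (or seen). It stays put: friction holds it against about 60 N sideways. Over 40 N between the trays counts as forcing.
- dock_socket (a point): Where the +x, +y socket would be if the lower tray stood centred (dock x = 82, y = 57, z = 82 mm). Four sockets, 17 x 17 mm and 12 mm deep, lie at x = +-82, y = +-57 mm from the lower tray's centre, each in the middle of a flat 46 x 46 mm corner top; the lugs have 1.5 mm of play each way.
- dock_stops (a point): Where the inner corner of the stop ears would be if the lower tray stood centred (dock x = 101, y = 76, z = 82 mm). Ears 6 mm thick, 40 mm long, rise 24 mm above the flat top: two along the lower tray's +x side, two along +y, inner faces 101 and 76 mm from its centre. A tray set down short of them and slid lightly pressed against both comes within 1 mm of the sockets.
- jar0: One of the four small loose spice jars in the upper tray (diameter 40 mm, 60 mm high, 60 g); origin at the centre of its bottom, z up. They ride along standing, about 45 mm from the tray's centre along x and 37 mm along y.
- jar1: One of the four small loose spice jars in the upper tray (diameter 40 mm, 60 mm high, 60 g); origin at the centre of its bottom, z up. They ride along standing, about 45 mm from the tray's centre along x and 37 mm along y.
- jar2: One of the four small loose spice jars in the upper tray (diameter 40 mm, 60 mm high, 60 g); origin at the centre of its bottom, z up. They ride along standing, about 45 mm from the tray's centre along x and 37 mm along y.
- jar3: One of the four small loose spice jars in the upper tray (diameter 40 mm, 60 mm high, 60 g); origin at the centre of its bottom, z up. They ride along standing, about 45 mm from the tray's centre along x and 37 mm along y.
- tape: Bystander: roll of packing tape lying flat, diameter 90 mm, 48 mm high; origin under its centre.
- spare_jar: Bystander: larger spice jar standing on the bench, diameter 60 mm, 100 mm high; origin under its centre.
- scanner: Bystander: hand barcode scanner, about 175 x 60 mm, 45 mm high; origin under its middle.
- cutter: Bystander: closed box cutter, 160 x 22 mm, 17 mm high; origin under its middle.
- marker: Bystander: marker pen lying, 135 mm long, 18 mm thick; origin under its middle.
Things that resemble listed ones, but are neither listed nor needed, are in the scene too. Leave any purple look-alike of the tray alone.

How it is judged:
On the way, in this order (a step that is already met when the one before it is completed fails the run):
1. the tray is lifted clear of the bench (height (world z) of tray above 0.11 m and contact force between tray and the fingers above 1 N), for 0.2 s.
2. the tray is seated on the lower tray, all lugs in their sockets (z of tray in the frame of dock between 0.068 and 0.0755 m and horizontal distance between tray and dock below 0.016 m and angle between the x axis of tray and the x axis of dock, either way round below 0.06 rad and angle between tray's own z axis and vertical below 0.03 rad), for 0.3 s.
At the end, for the whole second after the job is handed in: The tray is fully home on the lower tray: its origin 68 to 75.5 mm above the dock's, within 16 mm of the dock's centre sideways (the sockets' play included), in line with the dock within 0.06 rad, level within 0.03 rad, released and at rest, with its four jars still standing in it (all of step 2 and angle between each of jar0, jar1, jar2, jar3's own z axis and vertical below 0.2 rad and horizontal distance between each of jar0, jar1, jar2, jar3 and tray below 0.11 m and z of each of jar0, jar1, jar2, jar3 in the frame of tray below 0.03 m and linear speed of tray below 0.01 m/s and angular speed of tray below 0.05 rad/s and contact force between tray and the fingers below 0.1 N); the robot touches nothing.
It fails at once if the trays are pressed or knocked together with more than 40 N (contact force between tray and dock above 40 N).
It fails at once if the tray is tipped more than 0.3 rad (angle between tray's own z axis and vertical above 0.3 rad).
It fails at once if a jar in the tray falls over (angle between any of jar0, jar1, jar2, jar3's own z axis and vertical above 0.7 rad).
It fails at once if a bystander is moved more than 30 mm (distance of any of tape, spare_jar, scanner, cutter, marker from where it was at the start of the episode above 0.03 m).
It also fails if it takes over 72 s, if anything falls off the work surface, if the arm or the gripper's body presses on something with over 40 N, if the wrist force passes 120 N, or if a joint passes its speed limit or range.

## Working session

There is one attempt and no reset: what is moved stays moved. The work goes in short steps, Python scripts to look and compute and a shell command to move; the robot and the scene stay as the last step left them, time stands still between calls to the robot, and variables do not carry over. Pictures are saved under pics/ and viewed, and the job is handed in when it is done.

```bash
ls; mkdir -p pics
python3 - <<'E'
from station import robot, eyes, ticket
import cv2,numpy as np
for k in ("scene","top"):
    p,d=eyes.snapshot(k); cv2.imwrite(f"pics/{k}0.png",p[:,:,::-1]); np.savez(f"pics/{k}0.npz",p=p,d=d)
    c=eyes.calibration(k);print(k,c)
print(robot.get_state(), robot.tcp_to_grasp)
E
```

```text
pics
scene {'fov_y': 56.0807104171987, 'cx': 323.8967458379697, 'cy': 203.66614510899973, 'eye': array([1.20327504, 0.4651771 , 0.78456502]), 'rotation': array([ 0.4339595 ,  0.79817552, -0.36908016, -0.19589492])}
top {'fov_y': 51.86460359106679, 'cx': 322.8063371512378, 'cy': 200.6261886971042, 'eye': array([ 0.43521298, -0.00978598,  1.39345917]), 'rotation': array([-0.69874333,  0.71443493, -0.02605525,  0.02572172])}
{'clock': 0.1, 'joints': array([-1.18778604e+00,  1.16448522e-01,  1.44220171e+00, -1.03581047e-05,
        1.58403982e+00, -3.78148917e-02]), 'joint_velocities': array([-0.00062896, -0.00157486, -0.00286711,  0.00176457, -0.00078141,
        0.00065698]), 'effort': array([ 1.24593989e-03, -7.33663774e+01, -6.33792186e+01, -7.02400229e-06,
        5.19394758e-03,  2.46839357e-05]), 'position': array([ 0.27564797, -0.61592189,  0.20572692]), 'ee_rot': array([ 9.77944690e-01,  2.08863310e-01, -9.93363239e-05, -5.39656763e-04]), 'ft_force': array([-0.89886903, -0.18021342, -0.34455351]), 'moment': array([ 0.03446573, -0.02303431,  0.04735719]), 'opening': 1.0003272126525382} 0.0187
```

View pics/scene0.png

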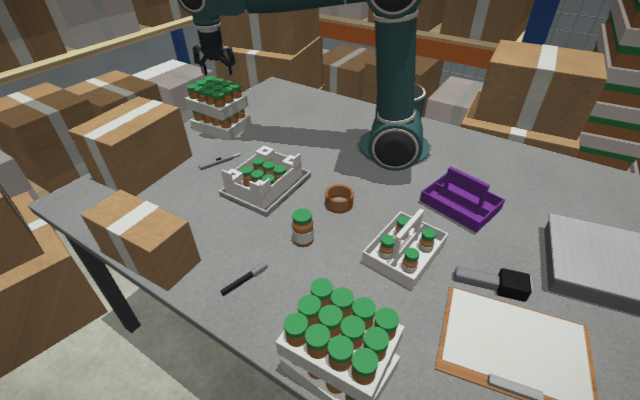

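View pics/top0.png

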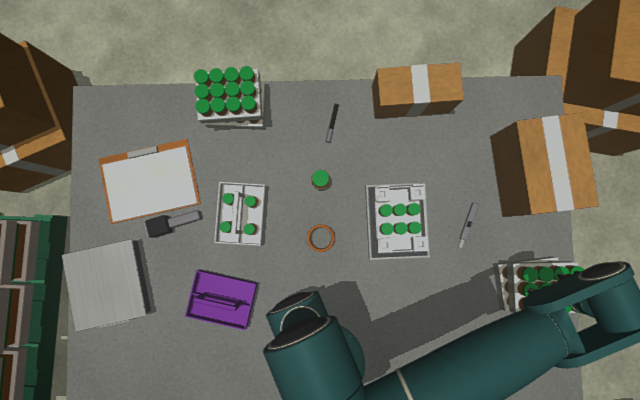

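The top view shows the white tray at about (241,213), the dock with the lower tray at (398,221), and the purple look-alike at (222,298). Between the two trays stand the spare jar (320,178) and the tape (321,238). The scene view agrees. Next I'll measure both trays.

```bash
cat > h.py <<'E'
import numpy as np,cv2
from scipy.spatial.transform import Rotation as R
def cloud(d,c):
    f=200/np.tan(np.radians(c['fov_y']/2)); v,u=np.mgrid[0:400,0:640]
    P=np.stack([(u-c['cx'])/f*d,(v-c['cy'])/f*d,d],-1)
    return P@R.from_quat(c['rotation']).as_matrix().T+c['eye']
def rect(xy):
    r=cv2.minAreaRect((xy*1000).astype(np.float32)); 
    return r
E
python3 - <<'E'
from station import eyes
from h import *
for k in("top",):
    z=np.load(f"pics/{k}0.npz");p,d=z['p'],z['d'];W=cloud(d,eyes.calibration(k))
    cv2.imwrite("pics/c1.png",cv2.resize(p[165:275,195:445,::-1],None,fx=3.2,fy=3.2,interpolation=cv2.INTER_CUBIC))
    for (u,v) in[(241,213),(240,213),(218,186),(398,221),(372,190),(410,191),(420,243),(380,250),(320,178),(310,238),(400,210),(330,130),(465,225),(185,220)]: print(u,v,W[v,u].round(4),p[v,u])
    hsv=cv2.cvtColor(p,cv2.COLOR_RGB2HSV);wh=(hsv[...,1]<40)&(hsv[...,2]>150)
    u0=np.arange(640)[None]+0*np.arange(400)[:,None];v0=np.arange(400)[:,None]+0*u0
    A=(u0>205)&(u0<275)&(v0>175)&(v0<255)
    for lo,hi in((.04,.06),(.02,.075),(.1,.135)):
        m=A&(W[...,2]>lo)&(W[...,2]<hi);print('tray',lo,m.sum(),rect(W[m][:,:2]),W[m].mean(0))
    B=(u0>360)&(u0<435)&(v0>178)&(v0<265)
    print(np.histogram(W[B][:,2],np.arange(0,.14,.005)))
    for lo,hi in((.015,.03),(.075,.09),(.095,.115)):
        m=B&(W[...,2]>lo)&(W[...,2]<hi);print('dock',lo,m.sum(),rect(W[m][:,:2]),W[m].mean(0))
E
```

```text
241 213 [0.5004 0.2617 0.0245] [79 76 72]
240 213 [0.4997 0.2618 0.041 ] [133 134 132]
218 186 [ 0.5957  0.345  -0.003 ] [134 136 131]
398 221 [ 0.4624 -0.2617  0.015 ] [190 190 193]
372 190 [ 0.5674 -0.1766  0.0264] [78 77 73]
410 191 [ 0.5561 -0.2912  0.0828] [141 142 140]
420 243 [ 0.3895 -0.319   0.0726] [185 188 189]
380 250 [ 0.3706 -0.1889  0.0838] [188 191 191]
320 178 [ 0.6015 -0.0042  0.1048] [ 46 141  71]
310 238 [ 0.4119  0.0345 -0.0015] [70 66 61]
400 210 [ 0.4963 -0.2586  0.0739] [ 48 140  71]
330 130 [ 0.7761 -0.0413  0.0175] [124 121 123]
465 225 [ 0.444  -0.4858  0.0137] [100  97  98]
185 220 [0.4812 0.4481 0.0247] [128 124 126]
tray 0.04 482 ((499.50311279296875, 263.98150634765625), (151.77825927734375, 200.4549102783203), 85.2464828491211) [0.49837869 0.26260006 0.04717795]
tray 0.02 1151 ((499.48065185546875, 263.87127685546875), (151.98995971679688, 200.38369750976562), 85.17240905761719) [0.49959772 0.26454699 0.05017587]
tray 0.1 237 ((499.68548583984375, 263.2885437011719), (15.385083198547363, 131.0062255859375), 85.33568572998047) [0.49824288 0.2620586  0.1
[... 171 characters left out ...]
, array([0.   , 0.005, 0.01 , 0.015, 0.02 , 0.025, 0.03 , 0.035, 0.04 ,
       0.045, 0.05 , 0.055, 0.06 , 0.065, 0.07 , 0.075, 0.08 , 0.085,
       0.09 , 0.095, 0.1  , 0.105, 0.11 , 0.115, 0.12 , 0.125, 0.13 ,
       0.135, 0.14 ]))
dock 0.015 1155 ((464.048583984375, -257.1461181640625), (248.10409545898438, 200.0370330810547), 1.2860883474349976) [ 0.46183781 -0.25391698  0.0195268 ]
dock 0.075 885 ((469.2018737792969, -257.3478698730469), (209.7362060546875, 162.28036499023438), 1.0267844200134277) [ 0.46536069 -0.26340703  0.08009712]
dock 0.095 117 ((507.274658203125, -207.3117218017578), (123.20169830322266, 256.5119934082031), 53.84242630004883) [ 0.51557038 -0.21479827  0.10395859]
```

View pics/c1.png

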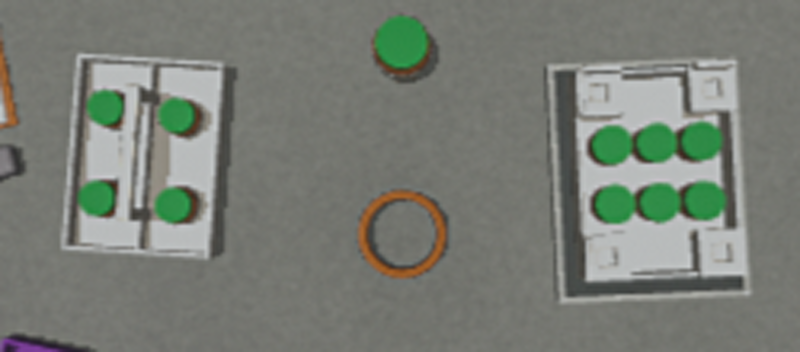

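```bash
python3 -m crank '[[[0,0,-4,0,0,0,1],[0,0,-8,0,0,0,1],[31.8,-25.1,-20,0,0,0.4,1],[31.8,-25.1,-20,0,0,0.4,1],[31.8,-25.1,-20,0,0,0.4,1],[31.8,-25.1,-20,0,0,0.4,1],[31.8,-25.1,-20,0,0,0.4,1],[31.8,-25.1,-20,0,0,0.4,1],[31.8,-25.1,-20,0,0,0.4,1],[31.8,-25.1,-20,0,0,0.4,1]]]' 
python3 -m crank '[[[0,0,0,0,0,0,1],[0,0,0,0,0,0,1],[0,0,0,0,0,0,1]]]'
python3 - <<'E'
from station import robot,eyes
from h import *
s=robot.get_state();print(s['position'],s['ee_rot'],s['joints'],s['clock'])
c=eyes.calibration("wrist");p,d=eyes.snapshot("wrist");np.savez("pics/w1.npz",p=p,d=d,**c)
cv2.imwrite("pics/w1.png",p[:,:,::-1]);print(c)
E
```

```text
clock: 0.93
position: [0.4242, -0.331, 0.3815]
ee_rot: [1.0, 0.01, -0.0, -0.0]
ft_force: [1.6, -0.7, -0.5]
opening: 1.003
clock: 1.18
position: [0.4238, -0.3329, 0.3806]
ee_rot: [1.0, 0.011, -0.0, -0.0]
ft_force: [-0.3, 0.7, -0.4]
opening: 1.001
[ 0.42382319 -0.33294241  0.3805995 ] [ 9.99942498e-01  1.07202943e-02 -2.60942587e-04 -9.14805435e-05] [-7.13088722e-01 -1.71140276e-01  1.44344728e+00 -2.18206072e-04
  1.86979785e+00  8.36202382e-01] 1.1833
{'fov_y': 64.93864275832091, 'cx': 318.07194885300976, 'cy': 200.5487024545925, 'eye': array([ 0.50263879, -0.33049894,  0.54760969]), 'rotation': array([ 0.70607168, -0.69034145, -0.11032986,  0.11277758])}
```

View pics/w1.png

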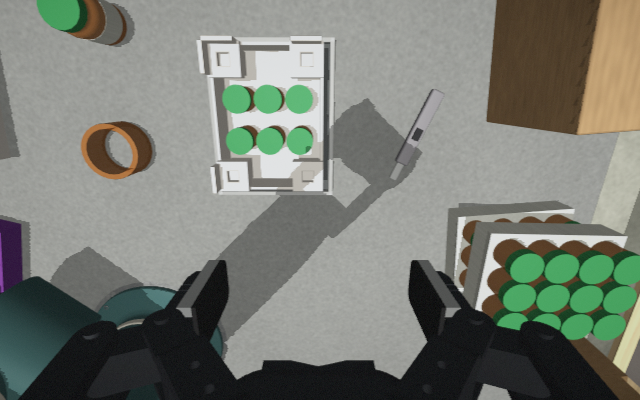

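Run:
```python
from h import *
z=np.load("pics/w1.npz");c={k:z[k] for k in('fov_y','cx','cy','eye','rotation')};p,d=z['p'],z['d'];W=cloud(d,c)
cv2.imwrite("pics/w1c.png",cv2.resize(p[25:205,190:345,::-1],None,fx=3.3,fy=3.3,interpolation=cv2.INTER_CUBIC))
v0,u0=np.mgrid[0:400,0:640]
B=(u0>190)&(u0<345)&(v0>25)&(v0<205)
for lo,hi in((.015,.03),(.078,.088),(.098,.112)):
    m=(B&(W[...,2]>lo)&(W[...,2]<hi)).astype(np.uint8)
    n,l,st,ce=cv2.connectedComponentsWithStats(m)
    for i in range(1,n):
        if st[i,4]>40: q=W[l==i];print(lo,st[i],rect(q[:,:2]),q[:,2].mean().round(4))
    q=W[m>0];print('all',lo,rect(q[:,:2]))
```

```text
0.015 [234  37  57   5 264] ((584.508056640625, -244.06869506835938), (6.20359468460083, 84.22602081298828), 1.1727116107940674) 0.0216
0.015 [ 219   37  116  158 1113] ((463.8505859375, -257.065185546875), (248.27011108398438, 197.5652313232422), 1.2064636945724487) 0.0212
0.015 [ 222   49   99  132 4207] ((469.0334777832031, -258.1688232421875), (203.13446044921875, 152.4925994873047), 1.3450008630752563) 0.0168
0.015 [207  75  12  88 250] ((463.4745788574219, -160.44813537597656), (137.03602600097656, 5.748262405395508), 1.4061963558197021) 0.0214
all 0.015 ((463.78045654296875, -256.6971740722656), (248.22486877441406, 198.28749084472656), 1.2599583864212036)
0.078 [206  38  36  39 978] ((551.1885986328125, -200.19943237304688), (46.76509475708008, 46.06440734863281), 1.3529657125473022) 0.0818
0.078 [ 290   40   34   38 1022] ((552.3477172851562, -313.4036865234375), (46.10529708862305, 45.4879264831543), 1.2528804540634155) 0.0815
0.078 [216 161  34  30 781] ((386.4905700683594, -203.165283203125), (45.92899703979492, 46.67946243286133), 1.4322401285171509) 0.0814
0.078 [293 161  30  30 775] ((388.8958435058594, -316.8999938964844), (45.55499267578125, 44.78022003173828), 0.6932216882705688) 0.0813
all 0.078 ((470.0549011230469, -257.9483947753906), (211.2927703857422, 159.50230407714844), 1.0266892910003662)
0.098 [197  35  37  39 417] ((560.5374755859375, -188.9807891845703), (31.121553421020508, 61.75590133666992), 46.403934478759766) 0.1046
0.098 [290  35  32   7 192] ((574.1328735351562, -312.927001953125), (6.424776077270508, 39.4210205078125), 0.9240497946739197) 0.1045
0.098 [211 166   8  28 152] ((385.6321105957031, -181.66445922851562), (40.16770935058594, 6.526744365692139), 0.8348798751831055) 0.1042
all 0.098 ((506.17559814453125, -207.59117126464844), (125.7038345336914, 260.0696716308594), 54.14146041870117)
```

View pics/w1c.png

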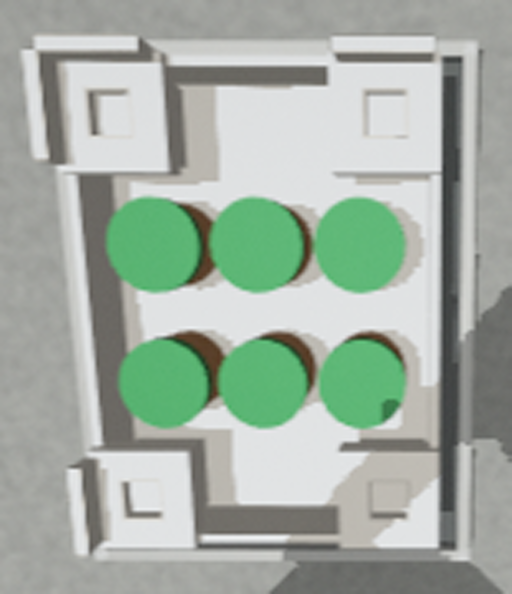

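The crop shows four sockets in the corner tops. The ears are on the image's left and top sides, which are world +y and +x, so dock x runs along world +x. The lower tray's centre is near (0.4697,-0.2584), yaw about 0.021. I'll take the same wrist view over the tray.

```bash
python3 -m crank '[[[1,-4,0,0,0,0.05,1],[2,-8,0,0,0,0.1,1],[3,-12,0,0,0,0.105,1],[4.1,-16,0,0,0,0.105,1],[4.1,-20,0,0,0,0.105,1],[4.1,-24,0,0,0,0.105,1],[4.1,-28,0,0,0,0.105,1],[4.1,-32,0,0,0,0.105,1],[4.1,-36,0,0,0,0.105,1],[4.1,-40,0,0,0,0.105,1]]]' 
python3 -m crank '[[[0,-4,0,0,0,0,1],[0,-8,0,0,0,0,1],[0,-11,0,0,0,0,1],[0,-12.1,0,0,0,0,1],[0,-12.1,0,0,0,0,1],[0,-12.1,0,0,0,0,1],[0,-12.1,0,0,0,0,1]]]'
python3 - <<'E'
from station import robot,eyes
from h import *
s=robot.get_state();print(s['position'],s['ee_rot'],s['joints'],s['clock'])
c=eyes.calibration("wrist");p,d=eyes.snapshot("wrist");np.savez("pics/w2.npz",p=p,d=d,**c)
cv2.imwrite("pics/w2.png",p[:,:,::-1]);W=cloud(d,c)
v0,u0=np.mgrid[0:400,0:640]
hsv=cv2.cvtColor(p,cv2.COLOR_RGB2HSV)
B=(hsv[...,1]<60)&(v0<260)&(abs(W[...,0]-.5)<.16)&(abs(W[...,1]-.263)<.16)
for lo,hi in((.04,.053),(.1,.135),(.117,.135)):
    m=(B&(W[...,2]>lo)&(W[...,2]<hi)); q=W[m];print(lo,len(q),rect(q[:,:2]),q[:,2].mean())
G=(hsv[...,0]>40)&(hsv[...,0]<90)&(hsv[...,1]>80)&(W[...,2]>.06)&(W[...,2]<.09)&(abs(W[...,0]-.5)<.1)&(abs(W[...,1]-.263)<.1)
n,l,st,ce=cv2.connectedComponentsWithStats(G.astype(np.uint8))
for i in range(1,n):
    if st[i,4]>50: q=W[l==i];print('jar',rect(q[:,:2]),q[:,2].mean())
E
```

```text
clock: 2.07
position: [0.4563, 0.0686, 0.3805]
ee_rot: [0.999, -0.043, -0.0, 0.0]
ft_force: [1.1, 0.1, 0.4]
opening: 1.003
clock: 2.65
position: [0.467, 0.187, 0.3809]
ee_rot: [0.999, -0.043, -0.0, 0.0]
ft_force: [0.4, -0.0, 0.5]
opening: 1.001
[0.46701926 0.18700204 0.38087275] [ 9.99080137e-01 -4.28812685e-02 -1.57344003e-04  2.25860128e-04] [ 3.30345810e-01 -2.48124300e-01  1.50803812e+00 -3.21321434e-04
  1.88213655e+00  1.98683262e+00] 2.65
0.04 1987 ((499.4801025390625, 264.43603515625), (149.43646240234375, 199.68377685546875), 84.98060607910156) 0.04720566374099171
0.1 1203 ((498.8963928222656, 263.8087158203125), (14.500615119934082, 130.95985412597656), 85.16616821289062) 0.12154238112422328
0.117 1063 ((499.09075927734375, 263.8610534667969), (14.425631523132324, 129.7855987548828), 85.12696838378906) 0.12290337903392339
jar ((547.0279541015625, 296.736083984375), (35.03679275512695, 34.5125846862793), 85.59954071044922) 0.07323522588659916
jar ((538.1071166992188, 225.14910888671875), (34.915008544921875, 34.72677230834961), 84.4156723022461) 0.07344507363269183
jar ((456.8692626953125, 305.7999267578125), (33.741180419921875, 35.2569580078125), 38.19615173339844) 0.07287873033891712
jar ((448.4689636230469, 230.42527770996094), (34.135902404785156, 35.412654876708984), 58.67891311645508) 0.0730812285907518
```

View pics/w2.png

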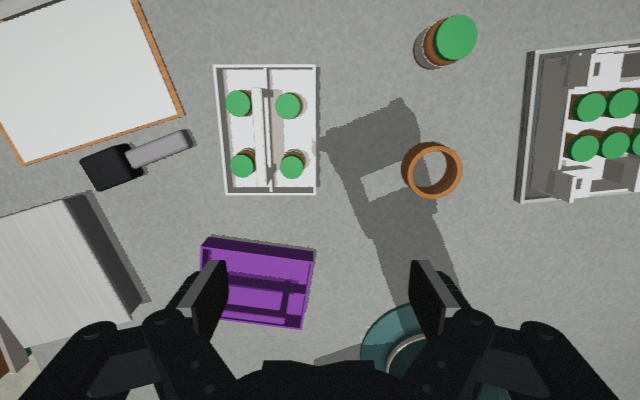

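The wrist view shows the tray at (267,130) with its bar vertical in the image. That puts the tray at (0.4994,0.2641), yaw -0.086, so the tool is already aligned. I'll descend on the bar.

```bash
python3 -m crank '[[[1.3,-4,0,0,0,0,1],[2.55,-7.95,1,0,0,0,1],[2.55,-7.95,5,0,0,0,1],[2.55,-7.95,9,0,0,0,1],[2.55,-7.95,13,0,0,0,1],[2.55,-7.95,17,0,0,0,1],[2.55,-7.95,20,0,0,0,1],[2.55,-7.95,22,0,0,0,1],[2.55,-7.95,22,0,0,0,1]]]'
python3 - <<'E'
from station import robot,eyes
from h import *
s=robot.get_state();print(s['position'],s['ee_rot'],s['ft_force'])
p,d=eyes.snapshot("wrist");cv2.imwrite("pics/w3.png",p[:,:,::-1])
E
```

```text
clock: 3.45
position: [0.4976, 0.2634, 0.1565]
ee_rot: [0.999, -0.043, -0.003, 0.001]
ft_force: [-1.2, 0.0, -0.8]
opening: 0.999
[0.49758423 0.2633751  0.15652899] [ 0.99907061 -0.04300021 -0.00261453  0.0014377 ] [-1.1544621   0.01670921 -0.82402495]
```

View pics/w3.png

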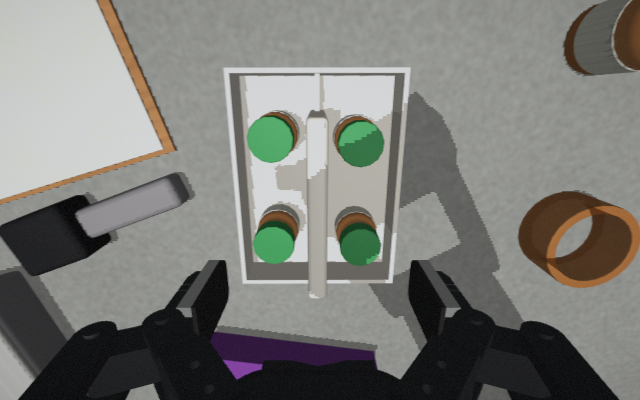

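The bar is centred between the fingers (column 317). Down the remaining 6.6 cm and grip.

```bash
python3 -m crank '[[[0,0,2,0,0,0,1],[0,0,4,0,0,0,1],[0,0,5.5,0,0,0,1],[0,0,6.6,0,0,0,1],[0,0,6.6,0,0,0,1],[0,0,6.6,0,0,0,1],[0,0,6.6,0,0,0,1]]]' 
python3 -m crank '[[[0,0,0,0,0,0,0],[0,0,0,0,0,0,-0.5],[0,0,0,0,0,0,-1],[0,0,0,0,0,0,-1],[0,0,0,0,0,0,-1],[0,0,0,0,0,0,-1],[0,0,0,0,0,0,-1],[0,0,0,0,0,0,-1],[0,0,0,0,0,0,-1],[0,0,0,0,0,0,-1]]]' 40
```

```text
clock: 4.08
position: [0.4996, 0.2656, 0.0969]
ee_rot: [0.999, -0.042, 0.001, -0.0]
ft_force: [0.1, 0.2, 0.7]
opening: 0.998
clock: 4.92
position: [0.4988, 0.2653, 0.0953]
ee_rot: [0.999, -0.042, 0.0, 0.0]
ft_force: [-1.4, -5.0, 4.1]
opening: 0.146
```

```bash
python3 -m crank '[[[0,0,-0.2,0,0,0,-1],[0,0,-0.6,0,0,0,-1],[0,0,-1.2,0,0,0,-1],[0,0,-2.2,0,0,0,-1],[0,0,-3.4,0,0,0,-1],[0,0,-4.6,0,0,0,-1],[0,0,-5.4,0,0,0,-1],[0,0,-5.8,0,0,0,-1],[0,0,-6,0,0,0,-1],[0,0,-6,0,0,0,-1]]]' 
python3 -m crank '[[[0,0,-0.5,0,0,0,-1],[0,0,-1.5,0,0,0,-1],[0,0,-3,0,0,0,-1],[0,0,-5,0,0,0,-1],[0,0,-7,0,0,0,-1],[0,0,-8.5,0,0,0,-1],[0,0,-9.5,0,0,0,-1],[0,0,-10,0,0,0,-1],[0,0,-10,0,0,0,-1],[0,0,-10,0,0,0,-1]]]'
python3 - <<'E'
from station import robot,eyes
from h import *
s=robot.get_state();print(s['position'],s['ee_rot'],s['ft_force'],s['moment'],s['joints'])
for k in("wrist","top"):
    c=eyes.calibration(k);p,d=eyes.snapshot(k);cv2.imwrite(f"pics/{k}4.png",p[:,:,::-1]);np.savez(f"pics/{k}4.npz",p=p,d=d,**c)
E
```

```text
clock: 5.75
position: [0.4988, 0.2656, 0.1555]
ee_rot: [0.999, -0.042, 0.0, -0.0]
ft_force: [-0.0, -0.1, -5.0]
opening: 0.141
clock: 6.58
position: [0.4987, 0.2654, 0.2544]
ee_rot: [0.999, -0.042, -0.0, 0.0]
ft_force: [-0.9, 0.9, -5.6]
opening: 0.141
[0.49868074 0.26543979 0.25442822] [ 9.99113328e-01 -4.21000885e-02 -3.29029898e-04  1.78761621e-04] [-0.90790718  0.89623864 -5.63992319] [0.01272441 0.01273287 0.02432558] [ 4.43990829e-01 -1.32126623e-01  1.61123724e+00 -8.70979787e-06
  1.66323090e+00  2.09901143e+00]
```

View pics/wrist4.png

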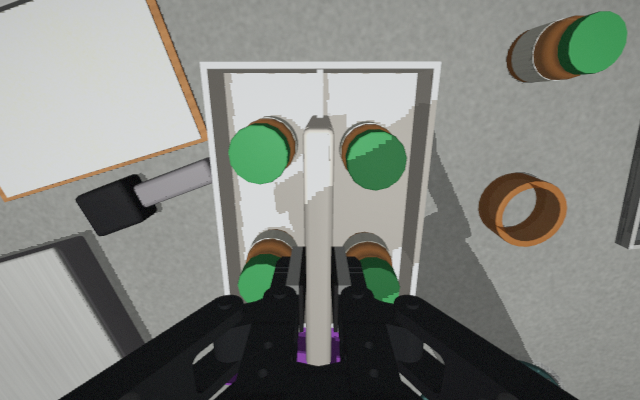

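View pics/top4.png

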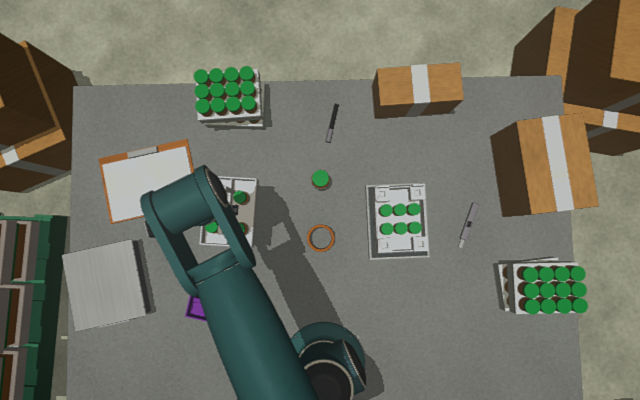

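The tray is lifted level with all four jars standing, and the load reads 5.6 N. I'll carry it to a hover above the dock, 3.5 mm short of the estimated centre on both axes, ramping the speed gently.

```bash
python3 -m crank '[[[0,0.4,0,0,0,0,-1],[0,1.2,0,0,0,0,-1],[0,2.4,0,0,0,0,-1],[0.1,4,0,0,0,0,-1],[0.1,6,0,0,0,0,-1],[0.2,8.5,0,0,0,0,-1],[0.2,11,0,0,0,0,-1],[0.3,13.5,0,0,0,0,-1],[0.3,16,0,0,0,0,-1],[0.4,18.5,0,0,0,0,-1]]]' 
python3 -m crank '[[[0,2.5,0,0,0,0,-1],[0.1,5,0,0,0,0,-1],[0.2,7.5,0,0,0,0,-1],[0.2,10,0,0,0,0,-1],[0.3,12.5,0,0,0,0,-1],[0.3,15,0,0,0,0,-1],[0.4,17.5,0,0,0,0,-1],[0.5,20,0,0,0,0,-1],[0.5,22.5,0,0,0,0,-1],[0.6,25,0,0,0,0,-1]]]' 
python3 -m crank '[[[0,2.4,0,0,0,-0.015,-1],[0,4.6,0,0,0,-0.03,-1],[0,6.3,0,0,0,-0.05,-1],[0.1,7.6,0,0,0,-0.07,-1],[0.1,8.5,0,0,0,-0.085,-1],[0.1,9.1,0,0,0,-0.095,-1],[0.13,9.3,0,0,0,-0.105,-1],[0.13,9.3,0,0,0,-0.105,-1],[0.13,9.3,0,0,0,-0.105,-1],[0.13,9.3,0,0,0,-0.105,-1]]]'
python3 - <<'E'
from station import robot,eyes
from h import *
s=robot.get_state();print(s['clock'],s['position'],s['ee_rot'],2*np.arctan2(s['ee_rot'][1],s['ee_rot'][0]),s['ft_force'],s['moment'])
for k in("wrist","scene"):
    c=eyes.calibration(k);p,d=eyes.snapshot(k);cv2.imwrite(f"pics/{k}5.png",p[:,:,::-1]);np.savez(f"pics/{k}5.npz",p=p,d=d,**c)
E
```

```text
clock: 7.52
position: [0.4864, 0.0788, 0.2551]
ee_rot: [0.999, -0.042, 0.0, 0.0]
ft_force: [-0.2, -0.8, -5.5]
opening: 0.143
clock: 8.35
position: [0.4709, -0.1707, 0.2551]
ee_rot: [0.999, -0.042, 0.0, 0.0]
ft_force: [0.5, 0.1, -6.8]
opening: 0.143
clock: 9.18
position: [0.4656, -0.2611, 0.2552]
ee_rot: [1.0, 0.011, 0.0, -0.0]
ft_force: [0.7, 0.1, -5.6]
opening: 0.143
9.1833 [ 0.46560835 -0.26112397  0.25516479] [ 9.99944860e-01  1.05010499e-02  6.73621572e-05 -9.63659994e-06] 0.02100248586986071 [ 0.69698482  0.12831354 -5.60581878] [-0.01332334 -0.01961089  0.03400101]
```

View pics/wrist5.png

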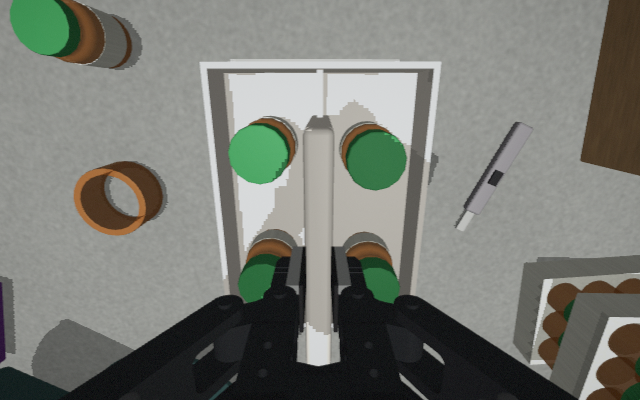

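View pics/scene5.png

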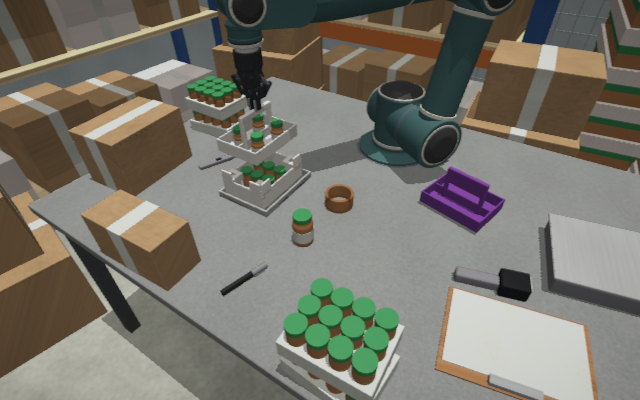

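The wrist view shows the tray level in the jaws over the dock, with the jars upright. I'll measure the tray in hand against the tool.

Run:
```python
from station import robot
from h import *
def meas(f,zc,tcp,yaw):
    z=np.load(f);c={k:z[k] for k in('fov_y','cx','cy','eye','rotation')};p,d=z['p'],z['d'];W=cloud(d,c)
    hsv=cv2.cvtColor(p,cv2.COLOR_RGB2HSV)
    D=W-np.array(tcp);C,S=np.cos(yaw),np.sin(yaw);X=C*D[...,0]+S*D[...,1];Y=-S*D[...,0]+C*D[...,1];Z=W[...,2]
    m=(hsv[...,1]<60)&(abs(Z-zc)<.006)&(abs(X)<.12)&(abs(Y)<.09)
    r=m&(X>-.02);print('rim y',np.percentile(Y[r],[.3,50,99.7]),'x max',np.percentile(X[r],[99,99.7]),'z',Z[r].mean())
    fr=r&(X>.09);l=np.polyfit(Y[fr],X[fr],1);print('front slope',l, 'z front',Z[fr].mean())
    for sg in(-1,1):
        q=r&(sg*Y>.06); print(sg,'side slope',np.polyfit(X[q],Y[q],1),'zslope',np.polyfit(X[q],Z[q],1))
    q=r&(X>.09);print('z vs y',np.polyfit(Y[q],Z[q],1))
    b=(abs(Y)<.012)&(X>.03)&(X<.08)&(abs(Z-zc-.074)<.01)&(hsv[...,1]<60);print('bar y',Y[b].min(),Y[b].max(),'xmax',X[b].max())
meas("pics/wrist5.npz",.209,[.46560835,-.26112397,.2552],.021)
meas("pics/w2.npz",.05,[.4988,.2653,.0953],-.0856)
```

```text
rim y [-0.07550846 -0.00184537  0.07467767] x max [0.10037457 0.10043412] z 0.2088852682432355
front slope [-0.00186384  0.09748941] z front 0.20952038541790344
-1 side slope [ 0.02250583 -0.07319188] zslope [0.00650384 0.20919646]
1 side slope [-0.0172186   0.07224275] zslope [0.00477504 0.20798457]
z vs y [-0.01038736  0.20948728]
bar y -0.006484849361273484 0.007549486541764019 xmax 0.06639283691213155
rim y [-0.07569838  0.00372566  0.07348728] x max [0.10042047 0.10045308] z 0.04878714141863055
front slope [-0.00216898  0.09796145] z front 0.048904035572940985
-1 side slope [ 0.03956548 -0.07536343] zslope [-0.0041661   0.04967344]
1 side slope [-0.01510124  0.07121986] zslope [0.00417282 0.04867177]
z vs y [0.00301716 0.04890638]
bar y -0.008592657065716963 0.005828908099546389 xmax 0.06530881167767642
```

In the hand the tray sits +0.4 mm in x, about 0 in y, and level. Descending to about 7 mm above contact.

```bash
python3 -m crank '[[[0,0.1,0.4,0,0,0,-1],[0,0.1,1.2,0,0,0,-1],[0,0.1,2.2,0,0,0,-1],[0,0.1,3.2,0,0,0,-1],[0,0.1,4.2,0,0,0,-1],[0,0.1,5.2,0,0,0,-1],[0,0.1,6.2,0,0,0,-1],[0,0.1,6.8,0,0,0,-1],[0,0.1,7.1,0,0,0,-1],[0,0.1,7.1,0,0,0,-1]]]' 
python3 -m crank '[[[0,0,0,0,0,0,-1],[0,0,0.1,0,0,0,-1],[0,0,0.1,0,0,0,-1],[0,0,0.2,0,0,0,-1],[0,0,0.2,0,0,0,-1],[0,0,0.3,0,0,0,-1],[0,0,0.3,0,0,0,-1],[0,0,0.4,0,0,0,-1],[0,0,0.4,0,0,0,-1]]]'
```

```text
clock: 10.12
position: [0.4655, -0.2625, 0.1833]
ee_rot: [1.0, 0.01, -0.0, -0.0]
ft_force: [-0.1, -0.0, -5.9]
opening: 0.146
clock: 10.87
position: [0.4656, -0.2626, 0.1799]
ee_rot: [1.0, 0.01, -0.0, -0.0]
ft_force: [-0.3, -0.4, -5.9]
opening: 0.143
```

```bash
python3 -m crank '[[[0,0,0.05,0,0,0,-1],[0,0,0.1,0,0,0,-1],[0,0,0.1,0,0,0,-1],[0,0,0.15,0,0,0,-1],[0,0,0.15,0,0,0,-1],[0,0,0.2,0,0,0,-1],[0,0,0.2,0,0,0,-1],[0,0,0.2,0,0,0,-1]]]'
python3 -m crank '[[[0,0,0.03,0,0,0,-1],[0,0,0.05,0,0,0,-1],[0,0,0.05,0,0,0,-1],[0,0,0.05,0,0,0,-1]]]'
python3 -m crank '[[[0,0,0.03,0,0,0,-1],[0,0,0.05,0,0,0,-1],[0,0,0.05,0,0,0,-1],[0,0,0.05,0,0,0,-1]]]'
```

```text
clock: 11.53
position: [0.4656, -0.2626, 0.1781]
ee_rot: [1.0, 0.01, -0.0, -0.0]
ft_force: [-0.5, 0.3, -4.0]
opening: 0.144
clock: 11.87
position: [0.4656, -0.2626, 0.1776]
ee_rot: [1.0, 0.01, -0.0, -0.0]
ft_force: [0.2, 0.3, -5.6]
opening: 0.14
clock: 12.2
position: [0.4657, -0.2627, 0.1772]
ee_rot: [1.0, 0.01, 0.0, 0.0]
ft_force: [-0.3, -0.9, -4.3]
opening: 0.144
```

```bash
python3 -m crank '[[[0,0,0.03,0,0,0,-1],[0,0,0.05,0,0,0,-1],[0,0,0.05,0,0,0,-1],[0,0,0.05,0,0,0,-1]]]'
python3 -m crank '[[[0,0,0.03,0,0,0,-1],[0,0,0.05,0,0,0,-1],[0,0,0.05,0,0,0,-1],[0,0,0.05,0,0,0,-1]]]'
python3 -c "
from station import robot;s=robot.get_state();print(s['moment'],s['ft_force'])"
```

```text
clock: 12.53
position: [0.4657, -0.2628, 0.177]
ee_rot: [1.0, 0.01, 0.0, 0.0]
ft_force: [-0.1, -2.6, 1.4]
opening: 0.144
clock: 12.87
position: [0.4658, -0.263, 0.1768]
ee_rot: [1.0, 0.01, 0.0, 0.001]
ft_force: [-2.2, -3.8, 5.1]
opening: 0.142
[-0.7863872   0.36163563  0.02114794] [-2.22007449 -3.84817186  5.06715635]
```

Contact came at z≈0.177, which matches the flat top (0.1773 predicted). I'll ease off slightly and slide towards the ears (+x, and +y which is tool −y).

```bash
python3 -m crank '[[[0,0,-0.02,0,0,0,-1],[0.03,0,-0.02,0,0,0,-1],[0.06,0,-0.02,0,0,0,-1],[0.09,0,-0.02,0,0,0,-1],[0.12,0,-0.02,0,0,0,-1],[0.15,0,-0.02,0,0,0,-1],[0.15,0,-0.02,0,0,0,-1]]]'
python3 -m crank '[[[0,-0.03,0,0,0,0,-1],[0,-0.06,0,0,0,0,-1],[0,-0.09,0,0,0,0,-1],[0,-0.12,0,0,0,0,-1],[0,-0.15,0,0,0,0,-1],[0,-0.15,0,0,0,0,-1]]]'
python3 -c "
from station import robot;s=robot.get_state();print(s['moment'],s['ft_force'])"
```

```text
clock: 13.45
position: [0.467, -0.2627, 0.1766]
ee_rot: [1.0, 0.01, -0.0, 0.0]
ft_force: [-4.3, -4.7, 4.7]
opening: 0.146
clock: 13.95
position: [0.467, -0.2615, 0.177]
ee_rot: [1.0, 0.01, 0.0, 0.001]
ft_force: [-5.0, -5.6, 7.5]
opening: 0.145
[-1.01102227  0.93447008  0.05208887] [-5.03397947 -5.59002271  7.47211266]
```

```bash
python3 -m crank '[[[0,0,-0.03,0,0,0,-1],[0.03,0,-0.03,0,0,0,-1],[0.06,0,-0.03,0,0,0,-1],[0.09,0,-0.03,0,0,0,-1],[0.1,0,-0.03,0,0,0,-1],[0.1,0,-0.03,0,0,0,-1]]]'
python3 -m crank '[[[0,-0.03,0,0,0,0,-1],[0,-0.06,0,0,0,0,-1],[0,-0.09,0,0,0,0,-1],[0,-0.1,0,0,0,0,-1],[0,-0.1,0,0,0,0,-1]]]'
python3 -c "
from station import robot;s=robot.get_state();print(s['moment'],s['ft_force'])"
```

```text
clock: 14.45
position: [0.468, -0.2611, 0.1767]
ee_rot: [1.0, 0.01, -0.0, 0.0]
ft_force: [-3.3, -3.0, 4.0]
opening: 0.141
clock: 14.87
position: [0.4681, -0.2603, 0.177]
ee_rot: [1.0, 0.01, 0.0, 0.0]
ft_force: [-4.1, -4.5, 6.4]
opening: 0.142
[-0.88016516  0.70483369  0.10572836] [-4.0980822  -4.47834066  6.42865285]
```

```bash
python3 -m crank '[[[0,0,0,0,0,0,-1],[0,-0.03,-0.02,0,0,0,-1],[0,-0.06,-0.02,0,0,0,-1],[0,-0.09,-0.02,0,0,0,-1],[0,-0.1,-0.02,0,0,0,-1],[0,-0.1,-0.02,0,0,0,-1]]]'
python3 -m crank '[[[0.03,0,0,0,0,0,-1],[0.06,0,0,0,0,0,-1],[0.08,0,0,0,0,0,-1],[0.08,0,0,0,0,0,-1]]]'
python3 -c "
from station import robot;s=robot.get_state();print(s['moment'],s['ft_force'])"
```

```text
clock: 15.37
position: [0.4682, -0.2594, 0.1773]
ee_rot: [1.0, 0.01, 0.0, 0.001]
ft_force: [-3.3, -5.6, 5.8]
opening: 0.14
clock: 15.7
position: [0.4688, -0.2585, 0.176]
ee_rot: [1.0, 0.01, -0.0, -0.001]
ft_force: [0.6, -0.1, -5.9]
opening: 0.144
[ 0.01940312 -0.08285772 -0.0212231 ] [ 0.63270184 -0.12367427 -5.9409604 ]
```

The force fell back to weight only, so the lugs are over the sockets. Lowering gently.

```bash
python3 -m crank '[[[0,0,0.05,0,0,0,-1],[0,0,0.1,0,0,0,-1],[0,0,0.15,0,0,0,-1],[0,0,0.2,0,0,0,-1],[0,0,0.2,0,0,0,-1]]]'
python3 -m crank '[[[0,0,0.05,0,0,0,-1],[0,0,0.1,0,0,0,-1],[0,0,0.15,0,0,0,-1],[0,0,0.2,0,0,0,-1],[0,0,0.2,0,0,0,-1]]]'
```

```text
clock: 16.12
position: [0.4688, -0.2589, 0.1744]
ee_rot: [1.0, 0.01, -0.0, -0.0]
ft_force: [-0.8, 0.4, -5.4]
opening: 0.147
clock: 16.53
position: [0.4688, -0.259, 0.1726]
ee_rot: [1.0, 0.01, -0.0, -0.0]
ft_force: [0.2, -0.0, -5.6]
opening: 0.142
```

```bash
python3 -m crank '[[[0,0,0.05,0,0,0,-1],[0,0,0.1,0,0,0,-1],[0,0,0.15,0,0,0,-1],[0,0,0.2,0,0,0,-1],[0,0,0.25,0,0,0,-1],[0,0,0.3,0,0,0,-1],[0,0,0.3,0,0,0,-1],[0,0,0.3,0,0,0,-1]]]'
python3 -m crank '[[[0,0,0.03,0,0,0,-1],[0,0,0.06,0,0,0,-1],[0,0,0.1,0,0,0,-1],[0,0,0.1,0,0,0,-1],[0,0,0.1,0,0,0,-1]]]'
python3 -m crank '[[[0,0,0.03,0,0,0,-1],[0,0,0.06,0,0,0,-1],[0,0,0.1,0,0,0,-1],[0,0,0.1,0,0,0,-1],[0,0,0.1,0,0,0,-1]]]'
```

```text
clock: 17.2
position: [0.4688, -0.259, 0.1697]
ee_rot: [1.0, 0.01, -0.0, -0.0]
ft_force: [-0.1, 0.6, -4.8]
opening: 0.149
clock: 17.62
position: [0.4689, -0.259, 0.1687]
ee_rot: [1.0, 0.01, -0.0, -0.0]
ft_force: [-0.1, 0.1, -5.6]
opening: 0.141
clock: 18.03
position: [0.4689, -0.259, 0.1677]
ee_rot: [1.0, 0.01, -0.0, -0.0]
ft_force: [-0.3, 0.5, -5.2]
opening: 0.147
```

```bash
python3 -m crank '[[[0,0,0.03,0,0,0,-1],[0,0,0.05,0,0,0,-1],[0,0,0.05,0,0,0,-1],[0,0,0.05,0,0,0,-1]]]'
python3 -m crank '[[[0,0,0.03,0,0,0,-1],[0,0,0.05,0,0,0,-1],[0,0,0.05,0,0,0,-1],[0,0,0.05,0,0,0,-1]]]'
```

```text
clock: 18.37
position: [0.4689, -0.259, 0.1673]
ee_rot: [1.0, 0.01, -0.0, 0.0]
ft_force: [-0.6, -0.8, -5.3]
opening: 0.143
clock: 18.7
position: [0.4689, -0.2592, 0.167]
ee_rot: [1.0, 0.01, 0.0, 0.0]
ft_force: [-0.6, -2.0, -2.2]
opening: 0.141
```

Home height reached (predicted 0.1673) and weight is transferring. Opening slowly, then backing straight up.

```bash
python3 -m crank '[[[0,0,0.02,0,0,0,-1],[0,0,0.02,0,0,0,-0.6],[0,0,0.02,0,0,0,-0.4],[0,0,0.02,0,0,0,-0.2],[0,0,0.02,0,0,0,0],[0,0,0.02,0,0,0,0.5],[0,0,0.02,0,0,0,1],[0,0,0.02,0,0,0,1],[0,0,0.02,0,0,0,1],[0,0,0.02,0,0,0,1]]]'
python3 -c "
from station import eyes
import cv2
p,d=eyes.snapshot('wrist');cv2.imwrite('pics/w6.png',p[:,:,::-1])"
```

```text
clock: 19.53
position: [0.4689, -0.259, 0.1666]
ee_rot: [1.0, 0.01, -0.0, -0.0]
ft_force: [-0.1, -0.2, 0.8]
opening: 0.999
```

View pics/w6.png

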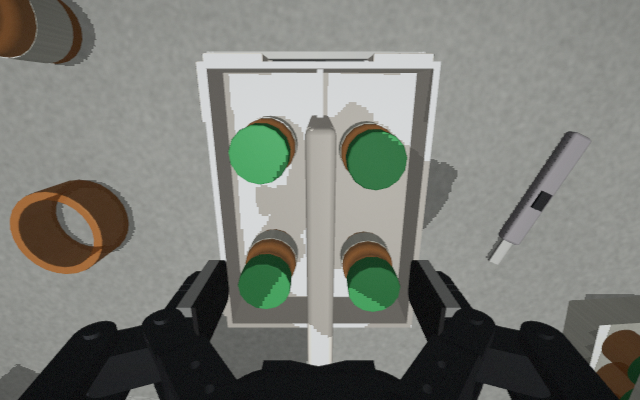

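The view shows the fingers fully open and clear of the bar (column 320), with the jars upright. Retreating up and back, then checking.

```bash
python3 -m crank '[[[0,0,-1,0,0,0,1],[0,0,-3,0,0,0,1],[0,0,-6,0,0,0,1],[0,0,-10,0,0,0,1],[0,0,-14,0,0,0,1],[0,0,-18,0,0,0,1],[0,0,-20,0,0,0,1],[-2,2,-21,0,0,0,1],[-4,5,-21,0,0,0,1],[-5,7.5,-21,0,0,0,1]]]'
python3 -m crank '[[[0,0,0,0,0,0,1],[0,0,0,0,0,0,1],[0,0,0,0,0,0,1],[0,0,0,0,0,0,1],[0,0,0,0,0,0,1],[0,0,0,0,0,0,1]]]'
python3 - <<'E'
from station import robot,eyes
from h import *
c=eyes.calibration("wrist");p,d=eyes.snapshot("wrist");cv2.imwrite("pics/w7.png",p[:,:,::-1])
ps,_=eyes.snapshot("scene");cv2.imwrite("pics/s7.png",ps[:,:,::-1])
W=cloud(d,c);hsv=cv2.cvtColor(p,cv2.COLOR_RGB2HSV)
B=(hsv[...,1]<60)&(abs(W[...,0]-.47)<.13)&(abs(W[...,1]+.258)<.1)
for lo,hi in((.114,.13),(.18,.2),(.015,.03)):
    q=W[B&(W[...,2]>lo)&(W[...,2]<hi)];print(lo,len(q),rect(q[:,:2]))
q=W[B&(W[...,2]>.114)&(W[...,2]<.13)];A=np.c_[q-q.mean(0)];print('tilt',np.linalg.lstsq(np.c_[A[:,:2],np.ones(len(A))],A[:,2],rcond=None)[0][:2],'rim z med',np.percentile(q[:,2],[50,80,95]))
b=W[B&(W[...,2]>.18)&(W[...,2]<.21)];print('bar top',np.percentile(b[:,2],[20,50,80]))
G=(hsv[...,0]>40)&(hsv[...,0]<90)&(hsv[...,1]>80)&(W[...,2]>.12)&(W[...,2]<.17)&(abs(W[...,0]-.47)<.1)&(abs(W[...,1]+.258)<.1)
n,l,st,ce=cv2.connectedComponentsWithStats(G.astype(np.uint8))
for i in range(1,n):
    if st[i,4]>50: q=W[l==i];print('jar',q.mean(0).round(4))
E
```

```text
clock: 20.42
position: [0.4191, -0.3359, 0.3789]
ee_rot: [1.0, 0.011, 0.001, 0.001]
ft_force: [1.2, -0.6, 0.2]
opening: 0.997
clock: 20.92
position: [0.4208, -0.3344, 0.3767]
ee_rot: [1.0, 0.011, 0.0, 0.0]
ft_force: [0.2, -0.7, -0.9]
opening: 0.997
0.114 2672 ((468.996337890625, -258.99603271484375), (199.96145629882812, 149.66705322265625), 1.3672828674316406)
0.18 1836 ((469.41015625, -259.74652099609375), (130.5903778076172, 14.479201316833496), 1.1793156862258911)
0.015 741 ((464.179443359375, -281.4859924316406), (246.77175903320312, 148.8268280029297), 1.3077473640441895)
tilt [ 0.00305776 -0.00463125] rim z med [0.12088899 0.1218841  0.12271104]
bar top [0.19340992 0.19494002 0.19581515]
jar [ 0.514  -0.2225  0.1452]
jar [ 0.5118 -0.2937  0.1454]
jar [ 0.4236 -0.2232  0.1449]
jar [ 0.423  -0.2986  0.1451]
```

View pics/w7.png

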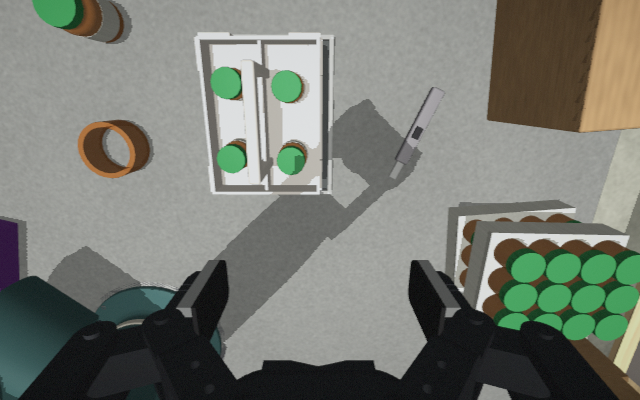

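View pics/s7.png

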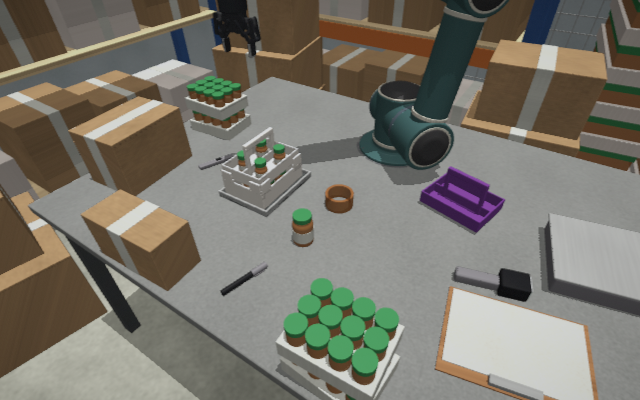

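Both views show the tray nested on the lower tray with its jars upright. The rim is at about 0.122 m and the lids at 0.145 m, both as expected for fully home, and the bystanders haven't moved. Handing in.

```bash
python3 -c "
from station import ticket;print(ticket.close_job())"
```

```text
the job is handed in; nothing more can be done
None
```

The white tray is stacked on the lower tray in the dock, fully home and released, and the job is handed in (no verdict is reported). I gripped it by the handle, set it down about 4 mm short of the sockets and slid it lightly towards the stop ears. It dropped in, and I lowered it home. The wrist force readings never went above about 14 N, with the tray's weight taken off.

**Last checks, all after release:**
- **Height:** the rim is at about 0.122 m and the jar lids at 0.145 m, which puts the tray's origin about 72 mm above the dock's.
- **Position:** the tray is about 5–6 mm from the dock centre, in line within about 0.003 rad and level within about 0.006 rad.
- **Jars and bystanders:** all four jars are standing, and the other items look unmoved by eye; I did not measure them.
- **Robot:** the arm is clear of everything, and the job took about 21 s.

No check failed. The different camera estimates of the tray's position disagreed by only about 1 mm.

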